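# Find the high spot of a bent stirrer spindle on bench centres

## Task

The stirrer spindle set between the bench centres is bent and its high spot must be found. By the carriage knob, slide the dial gauge up until its plunger is pressed in about half its travel; then turn the spindle gently by its pulley, watching the gauge, and leave it at the angle where the plunger is pressed in furthest. Never run the plunger onto its stop or handle the gauge itself, push nothing hard, and leave the loose things around the fixture alone.

Things in the scene. Friction and masses are not known exactly. Their poses are not given: they have to be found in the camera images.
- bench: Grey bench centres, fixed: bed 440 x 100 mm, 34 mm high, headstock and tailstock 113 mm high at its ends, their points holding the spindle. Origin under the middle of the bed, on the work surface; y runs along the spindle to the headstock, x level from the spindle towards the gauge, z up. The spindle turns about the line x = 0, z = 90 mm.
- pulley (a point): Centre of the aluminium pulley on the spindle, a point fixed in the fixture on the turning axis, 75 mm from bench's origin along +y; axes as bench's. Pulley 80 mm across, 18 mm wide along y, flat faces. Bare 12 mm shaft for 60 mm beside it (15 mm hub, 6 mm long, at each face). Turns either way without end, about 0.8 N at the rim, and stays put. Lightly held: grip at most 15 N a finger.
- knob (a point): Middle of the grip of the black upright knob on the gauge carriage: 20 mm across, 34 mm high (its top is 17 mm above this point), on a thin post. It moves with the carriage; axes as those of bench. The dial case begins 31 mm from it on the +y side. Grip it with at most 15 N a finger.
- carriage (a joint): Slide of the gauge carriage on its cross rail, in m: 0 drawn right back, grows as the carriage goes along bench -x towards the spindle (up to 0.062). It needs about 6 N to slide, and stays where it is left.
- plunger (a joint): How far the plunger is pressed in, m: 0 out, 0.0125 at its stop; spring 0.8 N out to 2 N fully in. While it bears on the shaft the reading follows the turning spindle as a sine, one swing per turn, 4.4 mm from lowest to highest. The red needle on the dial (face up) shows the same: 0 points to the spindle; clockwise from above, 27.5 degrees per mm.
- plunger_tip (a point): The flat brass tip of the plunger, at the height of the spindle's axis; axes as those of bench. It bears on the 12 mm shaft, 105 mm along the spindle from the pulley, and touches it when it is 6 mm from the turning axis, plus or minus 2.2 mm by the bend.
- dial_gauge: The dial gauge on the carriage, with its plunger: a round case 58 mm across and 25 mm thick, face up. Origin at the middle of the case, 90 mm up, 60 mm from the knob. Delicate: not to be pushed or gripped.
- paint_tin_mid (a point): Centre of a small green paint tin, 68 mm across, 75 mm high. Bystander.
- jar_mid (a point): Centre of a white jar with a blue cap, 52 mm across, 65 mm high. Bystander.
- bottle_mid (a point): Centre of a white bottle with a red cap, 54 mm across, 115 mm high. Bystander.
- wrench_grip (a point): Middle of the handle of a spanner, 150 mm long, lying flat on the robot's side of the bench centres. Bystander.

How it is judged:
On the way:
1. the gauge has been brought up until the plunger is pressed in about half its travel (value of joint plunger between 0.0048 and 0.0077 m), for 0.3 s.
At the end, for the whole second after the job is handed in: The spindle is left at rest with its high spot against the plunger, within 0.25 mm of the highest reading of a turn (tip over 7.95 mm from the turning axis, 8.2 mm at best); the gauge is still up to it, the plunger pressed in 1 to 12.2 mm and still, its stop never reached (x of plunger_tip in the frame of bench above 0.00795 m and value of joint plunger between 0.001 and 0.0122 m and velocity of joint plunger between -0.002 and 0.002 m/s); the robot touches nothing.
It fails at once if the plunger is run onto its stop (value of joint plunger above 0.0123 m).
It fails at once if the gauge itself is pushed or gripped by the robot (contact force between any of the fingers, the arm and dial_gauge above 2 N).
It fails at once if the fingers squeeze or push on something with over 45 N in all (both pads added) (contact force between the fingers and anything else above 45 N).
It fails at once if a bystander is shifted (distance of any of paint_tin_mid, jar_mid, bottle_mid, wrench_grip from where it was at the start of the episode above 0.02 m).
It also fails if it takes over 72 s, if anything falls off the work surface, if the arm or the gripper's body presses on something with over 40 N, if the wrist force passes 120 N, or if a joint passes its speed limit or range.

## Robot

A 6-joint arm with a two-finger parallel gripper is mounted at the origin on the work surface. World frame = base frame: x ahead of the robot, y to its left, z up, the work surface at z = 0. Lengths are in m, angles in rad, forces in N, time in s.
With the tool pointing down it reaches from about 0.35 to 0.85 m from the base axis. Payload 8.1 kg.
Tool frame: the origin (TCP) lies at the centre of the arm's flange, where the gripper is bolted on; the fingertips stand 186 mm ahead of it and the grasp point (between the pads) lies 167 mm ahead of it; z points along the fingers, y is the direction in which the jaws open and shut (so a half turn about z gives the same grasp; the last joint's range is limited). The gripper opens to 93 mm and grips with 3 to 60 N. Pads are 15 mm wide; open, the fingers measure 128 mm over their backs; the gripper's body (75 mm by 188 mm) begins 65 mm behind the grasp point.
Start: joints at [-1.349, 0.13, 1.488, -0, 1.523, -0.085], TCP at [0.181, -0.572, 0.405] pointing down, gripper open.
Joint ranges: [-2.96, 2.96], [-0.89, 2.26], [0.02, 2.5], [-1.34, 4.48], [0, 2.73], [-2.66, 2.66]. Speed limits (rad/s): [2.39, 2.39, 2.79, 3.14, 3.14, 3.14].

## Interface

Orientations are given as a rotation vector (axis times angle).
In Python, from plant import robot, viewer, order gives the robot as it stands.
- The arm moves only by the tool apply_moves, never from a script. Its argument "deltas" is a list of rows, each a list of 3 entries, a list of its own where there are three numbers: the finger opening in mm, from 0 to 93, then the shift along the tool's x, y, z in mm, then the turn about the tool's z in rad. In form: [[grip, [dx, dy, dz], yaw], ...]. A call has 1 to 5 rows; each row shifts and turns the commanded pose from where the row before left it, along the tool's axes as they then stand; what a row does not reach is not made up. A row lasts 1/8 s, in which the tool goes at most 62.5 mm and 10.7 degrees, less where a joint would pass 70% of its speed; a pose out of reach is approached as far as the arm can. A call is refused whole if a number of a shift passes 62.5 or a number of a turn 0.188, either way. A call with a gripper value outside its range is refused whole. The fingers move at their own pace and stop on an object; "grip_force" is the grip in N (left out, the last holds). Time passes only in rows, so rows that do not move let the fingers close. It gives the time, the measured TCP pose, the force and the opening at its end, in the units of the state.
- robot.read_state(): the state, without advancing time (a new reading comes with each control period).
- viewer.read_camera(name): name is "scene" or "top" or "wrist"; returns the picture (384x512x3 uint8, blue, green, red); there is no depth.
- viewer.get_calibration(name): a dict with "fx", "fy", "cx", "cy" (pixels), "R" (3x3) and "t" (3): a world point X has camera coordinates R X + t. Camera axes: x right, y down, z forward; pixel columns grow to the right and rows downward; lengths in m; the calibration is good to about 2 mm. A picture is of the moment at which its call begins: read the wrist's pose just before it. get_calibration takes no time and is no camera call; for the wrist camera it gives the pose at the moment of the call.
- order.close_job(): hands the job in, once; it reports no verdict.
The state is a dict: "t": time; "q": joint angles; "dq": joint speeds; "joint_torque": joint torques, N m; "tool_pos": TCP position; "orientation": TCP orientation; "force": force on the tool from outside, world axes, zero at the start; "wrist_torque": the same for the moment, N m; "opening": finger opening in m.
Only numpy, scipy, OpenCV 4.12 (cv2) and the standard library are available. Lean on these libraries where they do the work, as an engineer would, in place of code of your own. Each camera call takes 0.05 s, during which the arm holds its last target. There are 200 camera calls.

## Working session

There is one attempt and no reset: what is moved stays moved. The work goes in short steps, Python scripts to look and compute and a tool call to move; the robot and the scene stay as the last step left them, time stands still between calls to the robot, and variables do not carry over. Pictures are saved under pics/ and viewed, about 8 in all and at most 12, crops included, and the job is handed in when it is done.

Besides the shell and the picture viewer there is one more tool, called after "Request:" by a JSON object that holds its "method" and its "body", one argument or row to a line. apply_moves: Moves the arm, as the interface text tells. Its arguments: {"type":"object","properties":{"deltas":{"type":"array"},"grip_force":{"type":"number"}},"required":["deltas"]}

```bash
mkdir -p pics; ls; python3 - <<'E'
from plant import robot, viewer, order
import cv2,numpy as np
s=robot.read_state();print({k:np.round(v,3).tolist() for k,v in s.items()})
a=viewer.read_camera("top");b=viewer.read_camera("scene")
cv2.imwrite("pics/top0.png",a);cv2.imwrite("pics/scene0.png",b)
for n in("top","scene","wrist"):
    c=viewer.get_calibration(n);print(n,{k:np.round(v,4).tolist() for k,v in c.items()})
E
```

```text
pics
{'t': 0.0, 'q': [-1.349, 0.131, 1.489, -0.0, 1.523, -0.085], 'dq': [0.002, 0.001, 0.001, 0.001, 0.001, 0.002], 'joint_torque': [-0.001, -55.985, -49.175, 0.077, 0.036, -0.0], 'tool_pos': [0.181, -0.572, 0.404], 'orientation': [-3.103, -0.48, 0.0], 'force': [0.547, -0.714, -0.409], 'wrist_torque': [0.012, -0.024, -0.048], 'opening': 0.093}
top {'fx': 387.8562, 'fy': 387.8562, 'cx': 255.1291, 'cy': 193.3612, 'R': [[0.0265, -0.9996, 0.0013], [-0.9991, -0.0265, -0.0327], [0.0327, -0.0004, -0.9995]], 't': [0.0137, 0.5405, 0.8978]}
scene {'fx': 364.7335, 'fy': 364.7335, 'cx': 252.4375, 'cy': 186.9409, 'R': [[0.1723, 0.985, 0.0088], [0.8407, -0.1424, -0.5225], [-0.5134, 0.0974, -0.8526]], 't': [-0.0958, -0.3814, 1.1804]}
wrist {'fx': 283.8523, 'fy': 283.8523, 'cx': 251.9923, 'cy': 190.44, 'R': [[0.3026, -0.9531, 0.0], [-0.9136, -0.29, 0.2851], [-0.2717, -0.0863, -0.9585]], 't': [-0.6004, -0.0334, 0.3903]}
```

View pics/top0.png

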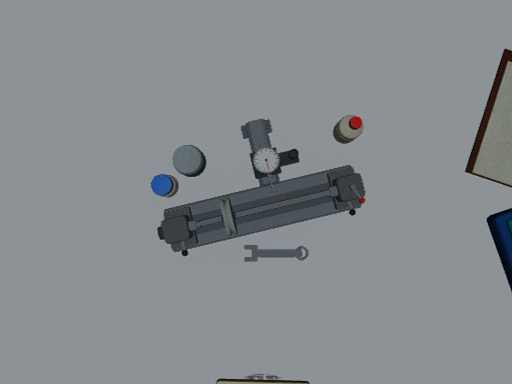

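View pics/scene0.png

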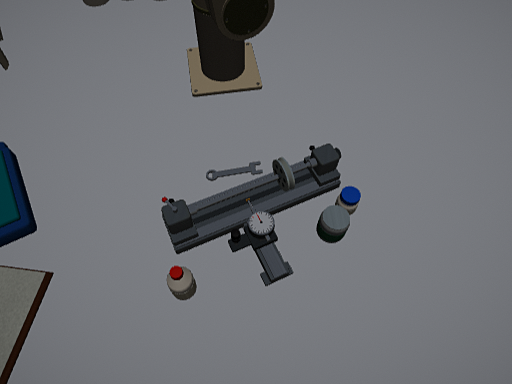

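```bash
python3 - <<'E'
import cv2
a=cv2.imread("pics/top0.png")[105:265,150:375]
a=cv2.convertScaleAbs(a,alpha=1.8,beta=20)
cv2.imwrite("pics/crop0.png",cv2.resize(a,None,fx=3.5,fy=3.5,interpolation=cv2.INTER_CUBIC))
E
```

```text
(no output)
```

View pics/crop0.png

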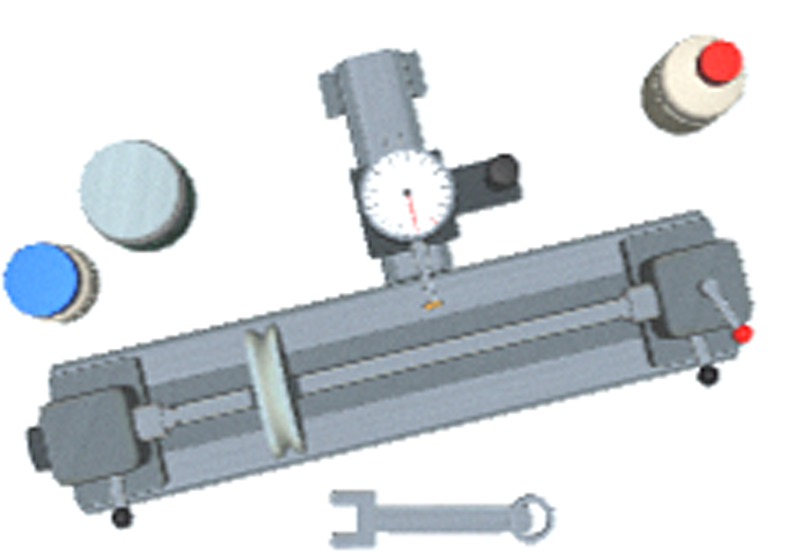

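```bash
cat >h.py <<'E'
import numpy as np, cv2
from plant import robot, viewer, order
def ray(n,px,z,c=None):
    c=c or viewer.get_calibration(n); R=np.array(c["R"]);t=np.array(c["t"])
    o=-R.T@t; d=R.T@np.array([(px[0]-c["cx"])/c["fx"],(px[1]-c["cy"])/c["fy"],1])
    return o+d*(z-o[2])/d[2]
def proj(n,X,c=None):
    c=c or viewer.get_calibration(n); p=np.array(c["R"])@X+np.array(c["t"])
    return np.array([c["fx"]*p[0]/p[2]+c["cx"],c["fy"]*p[1]/p[2]+c["cy"]])
E
python3 - <<'E'
from h import *
g=lambda x,y,z:ray("top",(150+(x+.5)/3.5-.5,105+(y+.5)/3.5-.5),z)
c=[g(52,367,.034),g(708,212,.034),g(738,355,.034),g(85,512,.034)]
for p in c: print("bed",p.round(4))
print("sizes",[np.linalg.norm(c[i]-c[(i+1)%4]).round(4) for i in range(4)])
o=np.mean(c,0);print("centre",o.round(4))
a,b=g(165,415,.09),g(625,305,.09);print("shaft",a.round(4),b.round(4))
y=(a-b);y[2]=0;y/=np.linalg.norm(y);y2=c[0]-c[1]+c[3]-c[2];y2/=np.linalg.norm(y2);print("y",y,y2)
x=np.array([y[1],-y[0],0])
for n,p in dict(knobtop=g(502,170,.12),knobtop10=g(502,170,.10),dial=g(406,193,.1025),tip=g(432,304,.09),a=a,b=b).items(): print(n,p.round(4),"bench",((p-o)@x).round(4),((p-o)@y).round(4))
s=viewer.read_camera("scene")
cv2.imwrite("pics/scrop.png",cv2.resize(cv2.convertScaleAbs(s[130:300,150:370],alpha=1.8,beta=20),None,fx=3.6,fy=3.5,interpolation=cv2.INTER_CUBIC))
E
```

```text
bed [0.4971 0.2326 0.034 ]
bed [ 0.6091 -0.1908  0.034 ]
bed [ 0.5166 -0.212   0.034 ]
bed [0.4041 0.2081 0.034 ]
sizes [np.float64(0.438), np.float64(0.0949), np.float64(0.4349), np.float64(0.0962)]
centre [0.5067 0.0095 0.034 ]
shaft [0.4706 0.1502 0.09  ] [ 0.5448 -0.1274  0.09  ]
y [-0.25806908  0.96612647  0.        ] [-0.25734188  0.96632042  0.        ]
knobtop [ 0.621  -0.0478  0.12  ] bench 0.0957 -0.0849
knobtop10 [ 0.6238 -0.0497  0.1   ] bench 0.0978 -0.0874
dial [0.6081 0.0078 0.1025] bench 0.0975 -0.0278
tip [ 0.5423 -0.01    0.09  ] bench 0.0293 -0.028
a [0.4706 0.1502 0.09  ] bench 0.0014 0.1452
b [ 0.5448 -0.1274  0.09  ] bench 0.0014 -0.1421
```

View pics/scrop.png

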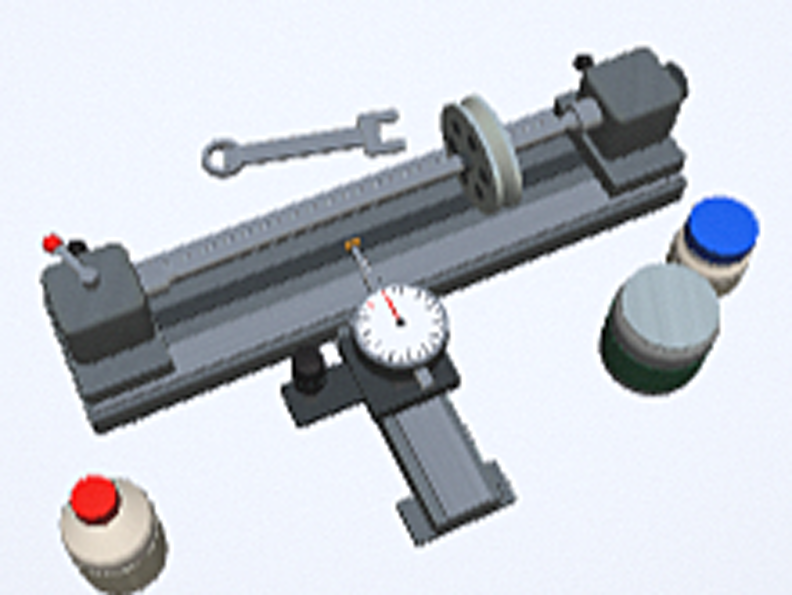

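```bash
cat >>h.py <<'E'
from scipy.spatial.transform import Rotation as Ro
Y=np.array([-.2577,.9662,0]);X=np.array([.9662,.2577,0]);Z=np.array([0,0,1.]);O=np.array([.5067,.0095,0])+X*.0010
def B(x,y,z):return O+X*x+Y*y+Z*z
def tool(s=None):
    s=s or robot.read_state();return np.array(s["tool_pos"]),Ro.from_rotvec(s["orientation"]).as_matrix()
def togo(P,ydir):
    """P grasp point target; ydir wanted jaw dir. prints yaw to do and world diff in tool axes (now / after yaw)"""
    p,R=tool();d=P-(p+R[:,2]*.167)
    a=np.arctan2(ydir@R[:,0],ydir@R[:,1]);yaw=-a
    yaw=(yaw+np.pi/2)%np.pi-np.pi/2
    R2=R@Ro.from_rotvec([0,0,yaw]).as_matrix()
    print("yaw",yaw.round(4),"now mm",(R.T@d*1000).round(1),"after-yaw mm",(R2.T@d*1000).round(1),"tool",p.round(4),"zaxis",R[:,2].round(3),"ydot",(R2[:,1]@ydir).round(3))
E
python3 - <<'E'
from h import *
pt=(150+(502.5)/3.5-.5,105+(170.5)/3.5-.5)
ps=(150+309.5/3.6-.5,130+350.5/3.5-.5)
C=[viewer.get_calibration(n) for n in("top","scene")]
P=[np.diag([1,1,1])@np.array([[c["fx"],0,c["cx"]],[0,c["fy"],c["cy"]],[0,0,1]])@np.c_[c["R"],c["t"]] for c in C]
def tri(a,b):
    h=cv2.triangulatePoints(P[0],P[1],np.array(a,float).reshape(2,1),np.array(b,float).reshape(2,1)).ravel();h=h[:3]/h[3]
    d=h-O;print(h.round(4),"bench",np.round([d@X,d@Y,d[2]],4));return h
k=tri(pt,ps)
tri((150+406.5/3.5-.5,105+193.5/3.5-.5),(150+401.5/3.6-.5,130+322.5/3.5-.5))
tri((150+432.5/3.5-.5,105+304.5/3.5-.5),(150+352.5/3.6-.5,130+243.5/3.5-.5))
togo(k-Z*.017,X)
p,R=tool();print(R.round(3))
E
```

```text
[ 0.6219 -0.0484  0.1137] bench [ 0.0954 -0.0857  0.1137]
[0.608  0.0082 0.1039] bench [ 0.0965 -0.0273  0.1039]
[ 0.5422 -0.0099  0.0927] bench [ 0.0283 -0.0279  0.0927]
yaw -1.5247 now mm [ 578.2 -365.4  140.8] after-yaw mm [391.7 560.7 140.8] tool [ 0.1812 -0.5718  0.4039] zaxis [-0.     0.001 -1.   ] ydot 1.0
[[ 0.953  0.302 -0.   ]
 [ 0.302 -0.953  0.001]
 [ 0.    -0.001 -1.   ]]
```

Request:
{"method": "apply_moves", "body": {
  "deltas": [
    [60,[48,-30,0],0],
    [60,[48,-30,0],0],
    [60,[48,-30,0],0],
    [60,[48,-30,0],0],
    [60,[48,-30,0],0]
  ],
  "grip_force": 8
}}

```text
t: 0.78
tool_pos: [0.3655, -0.3549, 0.4045]
orientation: [-3.105, -0.48, -0.0]
force: [1.0, -0.9, 0.7]
opening: 0.0598
```

Request:
{"method": "apply_moves", "body": {
  "deltas": [
    [60,[48,-30,0],0],
    [60,[48,-30,0],0],
    [60,[48,-30,0],0],
    [60,[48,-30,0],0],
    [60,[48,-30,0],0]
  ]
}}

```text
t: 1.4
tool_pos: [0.5491, -0.1394, 0.4046]
orientation: [3.105, 0.48, -0.0]
force: [0.9, -0.7, 0.6]
opening: 0.0599
```

Request:
{"method": "apply_moves", "body": {
  "deltas": [
    [45,[0,0,0],-0.18],
    [45,[0,0,0],-0.18],
    [45,[0,0,0],-0.18],
    [45,[0,0,0],-0.18],
    [45,[0,0,0],-0.18]
  ]
}}

```text
t: 2.02
tool_pos: [0.5481, -0.141, 0.4043]
orientation: [-2.581, -1.79, 0.001]
force: [-0.1, -0.2, 0.7]
opening: 0.0451
```

Request:
{"method": "apply_moves", "body": {
  "deltas": [
    [45,[0,0,0],-0.18],
    [45,[0,0,0],-0.18],
    [45,[0,0,0],-0.18],
    [45,[0,0,0],0],
    [45,[0,0,0],0]
  ]
}}

```text
t: 2.65
tool_pos: [0.5482, -0.141, 0.4046]
orientation: [-2.022, -2.404, 0.0]
force: [0.2, -0.6, 0.4]
opening: 0.0449
```

```bash
python3 - <<'E'
from h import *
togo(np.array([.6219,-.0484,.095]),X)
w=viewer.read_camera("wrist");cv2.imwrite("pics/w1.png",cv2.convertScaleAbs(w,alpha=1.8,beta=20))
t=viewer.read_camera("top");cv2.imwrite("pics/t1.png",t)
print(robot.read_state()["t"],robot.read_state()["q"])
p,R=tool()
for z in(.112,.095):print(proj("wrist",np.array([.6219,-.0484,z])))
E
```

```text
yaw -0.0887 now mm [ 78.6  88.6 142.5] after-yaw mm [ 70.4  95.2 142.5] tool [ 0.5482 -0.141   0.4046] zaxis [-0.  0. -1.] ydot 1.0
2.75 [-3.42391505e-01  3.90221527e-02  1.58489484e+00  2.43884642e-05
  1.51781492e+00 -5.15666092e-01]
[348.07246793 106.12874698]
[342.41375344 106.07024111]
```

View pics/w1.png

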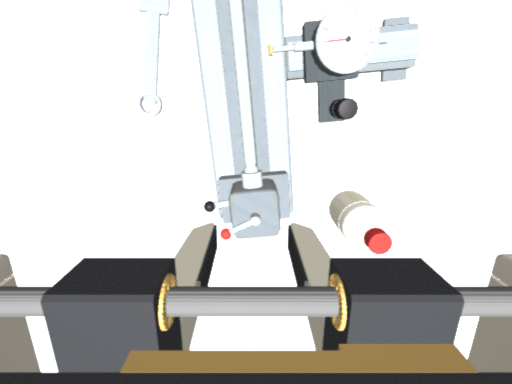

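Request:
{"method": "apply_moves", "body": {
  "deltas": [
    [45,[0,0,0],-0.0887],
    [45,[23,31.5,20],0],
    [45,[23,31.5,20],0],
    [45,[24.4,32.2,20],0],
    [45,[0,0,20],0]
  ]
}}

```text
t: 3.38
tool_pos: [0.6226, -0.046, 0.3238]
orientation: [-1.907, -2.496, -0.001]
force: [0.4, 0.9, -0.6]
opening: 0.0449
```

```bash
python3 - <<'E'
from h import *
togo(np.array([.6219,-.0484,.095]),X)
w=viewer.read_camera("wrist");cv2.imwrite("pics/w2.png",cv2.convertScaleAbs(w,alpha=1.8,beta=20))
print(proj("wrist",np.array([.6219,-.0484,.112])),robot.read_state()["t"])
E
```

```text
yaw 0.0053 now mm [-2.2 -1.5 61.8] after-yaw mm [-2.3 -1.4 61.8] tool [ 0.6226 -0.046   0.3238] zaxis [ 0.     0.001 -1.   ] ydot 1.0
[253.85655061 223.37780996] 3.425
```

View pics/w2.png

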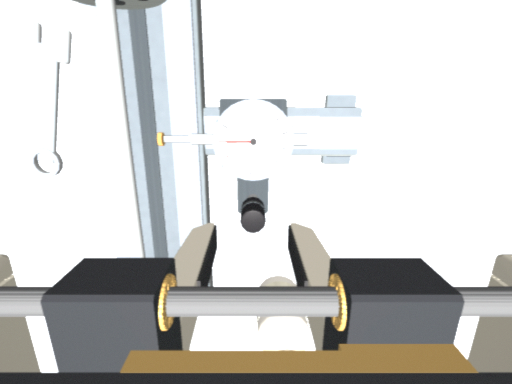

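Request:
{"method": "apply_moves", "body": {
  "deltas": [
    [45,[0,-1,25],0],
    [45,[0,0,25],0],
    [45,[0,0,8],0],
    [45,[0,0,0],0],
    [10,[0,0,0],0]
  ]
}}

```text
t: 4.05
tool_pos: [0.6212, -0.0488, 0.2683]
orientation: [1.908, 2.493, 0.001]
force: [0.5, 0.2, 0.2]
opening: 0.0387
```

Request:
{"method": "apply_moves", "body": {
  "deltas": [
    [10,[0,0,0],0],
    [10,[0,0,0],0],
    [10,[0,0,0],0]
  ],
  "grip_force": 10
}}

```text
t: 4.42
tool_pos: [0.6215, -0.0483, 0.2679]
orientation: [1.907, 2.493, 0.003]
force: [5.8, -0.3, 0.5]
opening: 0.0198
```

```bash
python3 - <<'E'
from h import *
print({k:np.round(v,4).tolist() for k,v in robot.read_state().items() if k in("t","tool_pos","force","opening")})
w=viewer.read_camera("wrist");cv2.imwrite("pics/w3.png",cv2.convertScaleAbs(w,alpha=1.8,beta=20))
E
```

```text
{'t': 4.425, 'tool_pos': [0.6215, -0.0483, 0.2679], 'force': [5.8241, -0.2835, 0.489], 'opening': 0.0198}
```

View pics/w3.png

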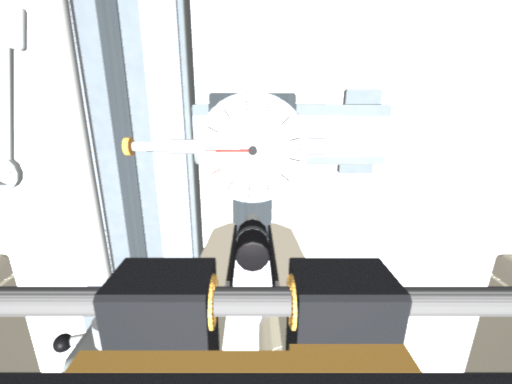

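```bash
cat >>h.py <<'E'
def dial(n,C,im=None,save=None):
    """needle reading mm; C approx dial centre world xy"""
    im=viewer.read_camera(n) if im is None else im;c=viewer.get_calibration(n)
    hsv=cv2.cvtColor(im,cv2.COLOR_BGR2HSV).astype(int);b,g,r=[im[...,i].astype(int) for i in range(3)]
    m=(r-np.maximum(b,g)>25)
    v,u=np.nonzero(m);W=np.array([ray(n,(a,d),.103,c) for a,d in zip(u,v)]).reshape(-1,3)
    d=np.c_[(W-C)@X,(W-C)@Y]*1000;w=(r-np.maximum(b,g))[v,u]
    k=np.hypot(*d.T)<17.5;d=d[k];w=w[k]
    if len(d)<4:print("few",len(d));return
    m=np.average(d,axis=0,weights=w);e,V=np.linalg.eigh(np.cov(d.T,aweights=w));a=V[:,1];a*=np.sign(a@m)
    # 0 -> -X ; clockwise from above (x->... ) : -X then +Y then +X
    f=lambda a:np.degrees(np.arctan2(a[1],-a[0]))%360
    print(n,"N",len(d),"mean",m.round(1),"read line %.2f mm, centre %.2f mm"%(f(a)/27.5,f(m)/27.5))
    if save:cv2.imwrite(save,cv2.convertScaleAbs(im,alpha=1.8,beta=20))
    return f(a)/27.5
E
python3 - <<'E'
from h import *
p,R=tool();dial("wrist",p+Y*.06); dial("top",p+Y*.06)
print(robot.read_state()["force"])
E
```

```text
wrist N 121 mean [-9.6 -3. ] read line 13.08 mm, centre 12.47 mm
few 0
[5.47046973 0.66060909 1.33994465]
```

Request:
{"method": "apply_moves", "body": {
  "deltas": [
    [10,[0,-2,0],0],
    [10,[0,-4,0],0],
    [10,[0,-4,0],0],
    [10,[0,-4,0],0],
    [10,[0,0,0],0]
  ]
}}

```text
t: 5.2
tool_pos: [0.6078, -0.0521, 0.2678]
orientation: [1.907, 2.493, 0.002]
force: [4.3, 0.0, 2.3]
opening: 0.0199
```

```bash
python3 - <<'E'
from h import *
p,R=tool();dial("wrist",p+Y*.06,save="pics/w4.png");dial("top",p+Y*.06)
s=robot.read_state();print(s["force"],s["tool_pos"],s["opening"])
E
```

```text
wrist N 121 mean [-9.7 -2.9] read line 13.08 mm, centre 12.48 mm
few 0
[3.93322955 1.21604295 4.00610131] [ 0.60784589 -0.05206288  0.26782469] 0.02005101722039464
```

Request:
{"method": "apply_moves", "body": {
  "deltas": [
    [10,[0,-3,0],0],
    [10,[0,-3,0],0],
    [10,[0,-3,0],0],
    [10,[0,0,0],0]
  ]
}}

```text
t: 5.8
tool_pos: [0.5992, -0.0544, 0.2678]
orientation: [1.907, 2.493, 0.003]
force: [5.9, 0.8, 4.0]
opening: 0.0198
```

```bash
python3 - <<'E'
from h import *
p,R=tool();dial("wrist",p+Y*.06,save="pics/w5.png")
s=robot.read_state();print(s["force"],s["tool_pos"],s["opening"])
E
```

```text
wrist N 146 mean [3.7 7.6] read line 3.95 mm, centre 4.22 mm
[5.51679583 0.96414596 3.22340605] [ 0.59922307 -0.05438911  0.26780511] 0.01940911679520776
```

Request:
{"method": "apply_moves", "body": {
  "deltas": [
    [10,[0,-1.2,0],0],
    [10,[0,-1,0],0],
    [10,[0,0,0],0],
    [10,[0,0,0],0],
    [10,[0,0,0],0]
  ]
}}

```text
t: 6.48
tool_pos: [0.5973, -0.0549, 0.2678]
orientation: [1.907, 2.493, 0.003]
force: [6.8, 1.1, 2.6]
opening: 0.0195
```

```bash
python3 - <<'E'
from h import *
p,R=tool();dial("wrist",p+Y*.06,save="pics/w6.png");print("dialC",p+Y*.06)
s=robot.read_state();print(s["t"],s["force"],s["tool_pos"],s["opening"])
E
```

```text
wrist N 119 mean [9.9 0.5] read line 5.87 mm, centre 6.45 mm
dialC [0.5818189  0.00305792 0.26781505]
6.525 [6.59133908 1.55281749 2.711146  ] [ 0.59727485 -0.05492233  0.26779385] 0.019115816028038177
```

View pics/w6.png

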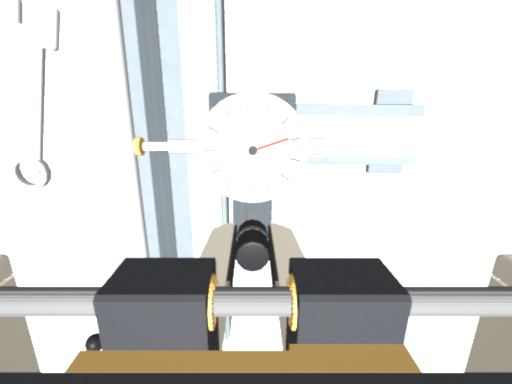

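Request:
{"method": "apply_moves", "body": {
  "deltas": [
    [45,[0,0,0],0],
    [45,[0,0,0],0],
    [45,[0,0,-20],0],
    [45,[0,0,-40],0],
    [45,[0,0,-20],0]
  ]
}}

```text
t: 7.15
tool_pos: [0.597, -0.0552, 0.3505]
orientation: [1.907, 2.492, 0.003]
force: [0.7, -0.2, -0.2]
opening: 0.0452
```

```bash
python3 - <<'E'
from h import *
C=np.array([.5818,.0031,.103])
im=viewer.read_camera("wrist");dial("wrist",C,im);dial("top",C)
cv2.imwrite("pics/w7.png",cv2.convertScaleAbs(im,alpha=1.8,beta=20))
g=lambda x,y,z:ray("top",(150+(x+.5)/3.5-.5,105+(y+.5)/3.5-.5),z)
for p in(g(273,392,.09),g(258,333,.09),g(288,452,.09)):d=p-O;print(p.round(4),d@X,d@Y)
togo(B(0,.0775,.187),-Y);print(robot.read_state()["q"],robot.read_state()["t"])
print(proj("wrist",B(0,.0775,.13)),proj("wrist",B(0,.0775,.09)))
E
```

```text
wrist N 51 mean [10.8 -0.4] read line 5.85 mm, centre 6.63 mm
top N 6 mean [13.7  1.5] read line 5.72 mm, centre 6.32 mm
[0.4863 0.0851 0.09  ] -0.0012363783329837864 0.07829328035597277
[0.5218 0.0952 0.09  ] 0.03572192899093714 0.07893268995139328
[0.4502 0.075  0.09  ] -0.038679046009511955 0.0777947075903623
yaw -1.5668 now mm [164.1 -70.1  -4.1] after-yaw mm [ 70.8 163.8  -4.1] tool [ 0.5973 -0.0552  0.3507] zaxis [ 0.006 -0.001 -1.   ] ydot -1.0
[-1.77613816e-01  1.57152244e-01  1.55804530e+00 -6.77358116e-05
  1.42034809e+00 -4.42248994e-01] 7.25
[132.19974348 -45.92240163] [154.18761059 -17.88430251]
```

Request:
{"method": "apply_moves", "body": {
  "deltas": [
    [45,[41,-17.5,0],0],
    [45,[41,-17.5,0],0],
    [45,[41,-17.5,0],0],
    [45,[41,-17.5,0],0],
    [45,[0,0,0],0.1745]
  ]
}}

```text
t: 7.88
tool_pos: [0.4839, 0.0869, 0.3452]
orientation: [-2.118, -2.318, 0.002]
force: [-0.2, -0.6, 0.6]
opening: 0.0448
```

Request:
{"method": "apply_moves", "body": {
  "deltas": [
    [45,[0,0,0],0.1745],
    [45,[0,0,0],0.1745],
    [45,[0,0,0],0.1745],
    [45,[0,0,0],0.1745],
    [45,[0,0,0],0.1745]
  ]
}}

```text
t: 8.5
tool_pos: [0.4854, 0.0849, 0.3452]
orientation: [-2.903, -1.198, 0.003]
force: [-0.1, 1.1, -0.1]
opening: 0.045
```

Request:
{"method": "apply_moves", "body": {
  "deltas": [
    [45,[0,0,0],0.1745],
    [45,[0,0,0],0.1745],
    [45,[0,0,0],0.1745],
    [45,[0,0,0],0],
    [45,[0,0,0],0]
  ]
}}

```text
t: 9.12
tool_pos: [0.4857, 0.0849, 0.346]
orientation: [-3.113, -0.421, 0.002]
force: [0.0, 0.3, 0.0]
opening: 0.0452
```

```bash
python3 - <<'E'
from h import *
C=np.array([.5818,.0031,.103])
im=viewer.read_camera("wrist");dial("wrist",C,im);dial("top",C)
cv2.imwrite("pics/w8.png",cv2.convertScaleAbs(im,alpha=1.8,beta=20))
togo(B(0,.0775,.127),-Y);print(robot.read_state()["q"],robot.read_state()["t"])
print(proj("wrist",B(0,.0775,.13)),proj("wrist",B(0.04,.0775,.09)),proj("wrist",B(-0.04,.0775,.09)))
E
```

```text
wrist N 63 mean [10.1 -0.4] read line 5.85 mm, centre 6.64 mm
top N 11 mean [10.1  0.5] read line 5.93 mm, centre 6.44 mm
yaw 0.007 now mm [ 1.9  0.8 52.4] after-yaw mm [ 1.9  0.8 52.4] tool [0.4858 0.085  0.3464] zaxis [-0.001 -0.    -1.   ] ydot 1.0
[ 6.91087004e-02 -1.26534660e-01  1.85272723e+00  5.50995809e-06
  1.41595944e+00  1.37229170e+00] 9.225
[251.85864208 215.51514479] [252.16325151 153.11318228] [251.48820004 240.08817297]
```

View pics/w8.png

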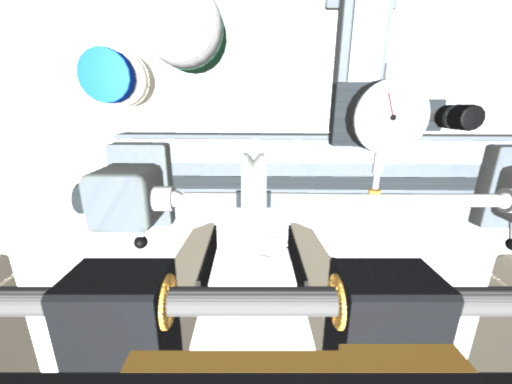

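Request:
{"method": "apply_moves", "body": {
  "deltas": [
    [45,[-18.6,1,0],0],
    [45,[0,0,30],0],
    [45,[0,0,20],0],
    [45,[0,0,11],0],
    [12,[0,0,0],0]
  ],
  "grip_force": 5
}}

```text
t: 9.85
tool_pos: [0.468, 0.0791, 0.2851]
orientation: [-3.114, -0.416, 0.002]
force: [0.3, -0.1, 0.2]
opening: 0.0389
```

Request:
{"method": "apply_moves", "body": {
  "deltas": [
    [12,[0,0,0],0],
    [12,[0,0,0],0],
    [12,[0,0,0],0]
  ]
}}

```text
t: 10.22
tool_pos: [0.4686, 0.0794, 0.2866]
orientation: [-3.113, -0.415, -0.002]
force: [-1.1, 2.1, 4.6]
opening: 0.0182
```

```bash
cat > rd.py <<'E'
from h import *
C=np.array([.5818,.0031,.103])
dial("wrist",C);dial("top",C)
s=robot.read_state();p,R=tool(s);q=p+R[:,2]*.167-B(0,.0775,.09)
print("t %.2f"%s["t"],"open %.4f"%s["opening"],"F",np.round(s["force"],1),"grasp rel axis X,Z mm",(q@X*1e3).round(1),(q[2]*1e3).round(1))
E
python3 rd.py
```

```text
wrist N 126 mean [10.1 -0.5] read line 5.85 mm, centre 6.64 mm
top N 11 mean [10.1  0.5] read line 5.92 mm, centre 6.44 mm
t 10.32 open 0.0181 F [-1.1  2.5  4.7] grasp rel axis X,Z mm -19.6 29.6
```

Request:
{"method": "apply_moves", "body": {
  "deltas": [
    [12,[6,0,-4.6],0],
    [12,[7,0,-2.9],0],
    [12,[7.5,0,-1],0],
    [12,[0,0,0],0]
  ]
}}

```text
t: 10.82
tool_pos: [0.4887, 0.0848, 0.2941]
orientation: [-3.114, -0.415, -0.001]
force: [0.9, 3.4, -4.2]
opening: 0.0181
```

```bash
python3 rd.py
```

```text
wrist N 97 mean [ 9.5 -5.6] read line 6.93 mm, centre 7.65 mm
top N 6 mean [ 9.1 -5.2] read line 7.04 mm, centre 7.63 mm
t 10.93 open 0.0176 F [ 1.2  4.9 -4.6] grasp rel axis X,Z mm 0.9 37.1
```

Request:
{"method": "apply_moves", "body": {
  "deltas": [
    [12,[7.5,0,1],0],
    [12,[7,0,2.9],0],
    [12,[6,0,4.6],0],
    [12,[0,0,0],0]
  ]
}}

```text
t: 11.42
tool_pos: [0.5084, 0.0902, 0.2861]
orientation: [-3.114, -0.415, -0.002]
force: [0.9, 4.2, -1.3]
opening: 0.018
```

```bash
python3 rd.py
```

```text
wrist N 85 mean [ 7.6 -8.4] read line 7.66 mm, centre 8.28 mm
top N 7 mean [ 8.7 -8.3] read line 7.54 mm, centre 8.13 mm
t 11.53 open 0.0182 F [ 0.5  5.1 -2.4] grasp rel axis X,Z mm 21.5 29.2
```

Request:
{"method": "apply_moves", "body": {
  "deltas": [
    [12,[3.3,0,4],0],
    [12,[2.5,0,4.2],0],
    [12,[0,0,0],0]
  ]
}}

```text
t: 11.9
tool_pos: [0.5138, 0.0916, 0.2781]
orientation: [-3.114, -0.415, -0.003]
force: [2.0, 5.7, -2.0]
opening: 0.0181
```

```bash
python3 rd.py
```

```text
wrist N 89 mean [ 7.4 -8.9] read line 7.80 mm, centre 8.38 mm
top N 8 mean [ 7.3 -8.3] read line 7.75 mm, centre 8.31 mm
t 12.00 open 0.0178 F [ 1.5  5.  -1.9] grasp rel axis X,Z mm 27.4 21.1
```

Request:
{"method": "apply_moves", "body": {
  "deltas": [
    [40,[0,0,0],0],
    [40,[0,0,0],0],
    [40,[0,0,-30],0],
    [40,[-47,0,0],0],
    [40,[0,0,21.5],0]
  ]
}}

```text
t: 12.62
tool_pos: [0.4671, 0.0785, 0.2879]
orientation: [3.113, 0.414, 0.006]
force: [0.6, -0.1, -0.3]
opening: 0.04
```

Request:
{"method": "apply_moves", "body": {
  "deltas": [
    [12,[0,0,0],0],
    [12,[0,0,0],0],
    [12,[0,0,0],0],
    [12,[0,0,0],0]
  ]
}}

```text
t: 13.12
tool_pos: [0.4685, 0.0794, 0.2868]
orientation: [-3.113, -0.415, -0.002]
force: [-2.3, 2.7, 3.1]
opening: 0.0179
```

```bash
python3 rd.py
```

```text
wrist N 98 mean [ 7.7 -8.8] read line 7.81 mm, centre 8.32 mm
top N 9 mean [ 7.5 -8.3] read line 7.69 mm, centre 8.28 mm
t 13.22 open 0.0180 F [-0.8  4.4  3.5] grasp rel axis X,Z mm -19.7 29.7
```

Request:
{"method": "apply_moves", "body": {
  "deltas": [
    [12,[6,0,-4.6],0],
    [12,[7,0,-2.9],0],
    [12,[7.5,0,-1],0],
    [12,[0,0,0],0]
  ]
}}

```text
t: 13.72
tool_pos: [0.4885, 0.0847, 0.2945]
orientation: [-3.114, -0.415, -0.001]
force: [0.9, 3.7, -2.8]
opening: 0.0179
```

```bash
python3 rd.py
```

```text
wrist N 85 mean [ 7.9 -8.2] read line 7.65 mm, centre 8.22 mm
top N 7 mean [ 8.9 -8.4] read line 7.54 mm, centre 8.12 mm
t 13.82 open 0.0178 F [ 0.9  4.9 -4.6] grasp rel axis X,Z mm 0.7 37.5
```

Request:
{"method": "apply_moves", "body": {
  "deltas": [
    [12,[-7.5,0,1],0],
    [12,[-5,0,2],0],
    [12,[0,0,0],0],
    [12,[0,0,0],0]
  ]
}}

```text
t: 14.32
tool_pos: [0.4761, 0.0814, 0.2926]
orientation: [-3.114, -0.415, -0.004]
force: [-1.2, 5.6, 2.6]
opening: 0.0178
```

```bash
python3 rd.py
```

```text
wrist N 88 mean [ 7.6 -8.7] read line 7.81 mm, centre 8.33 mm
top N 8 mean [ 7.6 -8.6] read line 7.75 mm, centre 8.31 mm
t 14.43 open 0.0179 F [-1.9  5.6  1.2] grasp rel axis X,Z mm -11.6 35.6
```

Back at the peak reading (7.81). Release, lift clear and check.

Request:
{"method": "apply_moves", "body": {
  "deltas": [
    [40,[0,0,0],0],
    [40,[0,0,0],0],
    [40,[0,0,-30],0],
    [40,[0,0,-50],0],
    [40,[0,0,0],0]
  ]
}}

```text
t: 15.05
tool_pos: [0.4772, 0.081, 0.3765]
orientation: [3.113, 0.414, 0.013]
force: [1.3, -0.5, -0.7]
opening: 0.0402
```

```bash
python3 - <<'E'
from h import *
exec(open("rd.py").read().split("\n",1)[1])
a=viewer.read_camera("wrist");b=viewer.read_camera("top")[105:265,150:375]
b=cv2.resize(b,(512,364),interpolation=cv2.INTER_CUBIC)
cv2.imwrite("pics/end.png",cv2.convertScaleAbs(cv2.resize(np.vstack([a,b]),None,fx=.8,fy=.8),alpha=1.8,beta=20))
E
```

```text
wrist N 49 mean [ 6.9 -7.5] read line 7.80 mm, centre 8.26 mm
top N 8 mean [ 7.6 -8.5] read line 7.76 mm, centre 8.30 mm
t 15.15 open 0.0396 F [-0.4  0.4 -0.4] grasp rel axis X,Z mm -12.0 115.0
```

View pics/end.png

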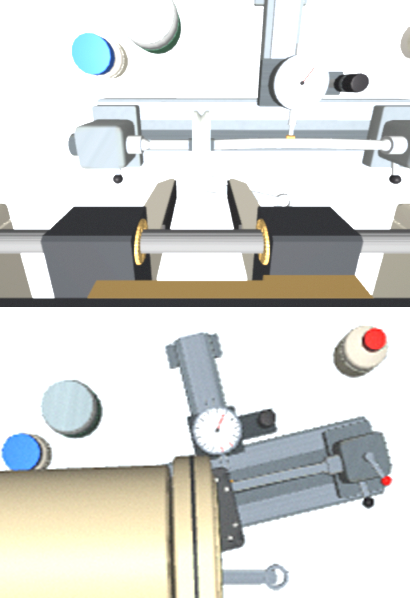

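The wrist half of the picture shows the shaft bowed towards the gauge, with the tip bearing on it at about (291,138). The gripper is clear of the pulley, and the bystanders in view have not moved.

```bash
python3 -c "
from plant import order
print(order.close_job())"
```

```text
the job is handed in; nothing more can be done
None
```

I slid the gauge up by its knob until the plunger read 5.87 mm, and it still read 5.85 mm after I let go. I then turned the spindle by its pulley through the high spot and back, and handed the job in at about 15 s.

- **Readings on the way:** The gauge went 5.85, 6.93, 7.66, 7.80, then down to 7.65 mm past the peak. I turned it back to 7.81 mm. A sine fit done by hand puts the peak near 7.81 to 7.83 mm.
- **Last check, gripper clear:** The wrist camera read 7.80 mm and the top camera 7.76 mm, both within about 0.1 mm of the estimated peak. The wrench was not compared with its start position, but the arm never went near it. The other bystanders looked unmoved.
- **What disagreed:**
  - The pulley turned only about two thirds of the commanded arc, probably because the pads slipped. I judged the peak from the gauge readings rather than from the commanded angle.
  - The needle angle taken from my assumed dial centre read about 0.3 to 0.8 mm higher than the line fit. I used the line fit because it read zero correctly with the plunger out.

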